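# Dock the steel dough roller against its stop

## Task

Pick up the small steel dough roller, lay it (do not drop it) in the open part of the wooden dock's V-groove, clear of the hood, then slide it gently along the groove under the hood until it is solidly against the stop hidden inside. Press it home for a moment with a few newtons more than it took to slide, never 10 or over on the stop, and leave it resting there, with the other things on the tiles left alone.

Things in the scene. Friction and masses are not known exactly. Their poses are not given: they have to be found in the camera images.
- pin: The dough roller: plain stainless steel cylinder, 32 mm diameter, 140 mm long, flat ends, a thin black band near each end, 0.25 to 0.47 kg. Starts lying on the tiles nearer the robot than the dock. Origin at its centre (on its axis, mid-length), x along its axis; both ends alike; it can roll about x.
- dock: Wooden dock, fixed: block 300 mm long (its x), 72 mm wide (y), top 31 mm above the tiles, with a 90-degree V-groove along x, 27 mm wide at the top, bottom line 18 mm above the tiles, open at the -x end. A roller lying in it has its axis at y = 0, 40.6 mm above the tiles; the part more than 9 mm below its axis is inside the block. Origin on the tiles under the block's middle; +x points to the hood.
- stop: End board inside the hood with its rubber-faced peg (20 mm dia.). Origin on the board's inner face, on the roller's axis line, at x = +140 mm of the dock. Peg reach is set anew each time and unmeasured: the fully home roller's centre is 14 to 54 mm from the dock's origin along +x. Face gives 4 mm on a soft spring (0.4 to 0.8 N), then is solid. Groove friction (1 to 6 N) beats the spring.
- lunch_box: Bystander: clear lunch box with clip tabs, 116 x 176 x 61 mm, origin under its middle. Leave alone.
- mould_a: Bystander: heart-shaped silicone mould, 60 mm wide, 26 mm high, origin under its middle. Leave alone.
- mould_b: Bystander: a second such heart-shaped mould, to the right of the roller. Leave alone.
- whisk: Bystander: steel mini whisk, 175 mm long, lying along its x, origin under it, 44 mm high. Leave alone.
- spatula: Bystander: wooden spatula 240 mm long lying flat. Leave alone.
- jar: Bystander: glass jar, 60 mm diameter, 85 mm high, origin under its middle. Leave alone.
- hood_mouth (a point): Where a seated roller's axis enters the hood, 40.6 mm above the tiles, at x = +75 mm of the dock, axes as the dock's. The wooden hood covers the groove from here to the block's +150 mm end: roof underside 63 mm, roof top 69 mm above the tiles; inner side walls 22 mm either side of the axis. The groove from -150 to +75 mm is open above.
Not all that is in view belongs to the job. What is shaped like the pin but green is not meant.

How it is judged:
By the outcome, as a careful person would: the job done as asked, in the order asked, and still so for the second after the job is handed in, with the robot touching nothing.
It also fails if it takes over 72 s, if anything falls off the work surface, if the arm or the gripper's body presses on something with over 40 N, if the wrist force passes 120 N, or if a joint passes its speed limit or range.

## Robot

A 7-joint arm with a two-finger parallel gripper is mounted at the origin on the work surface. World frame = base frame: x ahead of the robot, y to its left, z up, the work surface at z = 0. Lengths are in m, angles in rad, forces in N, time in s.
With the tool pointing down it reaches from about 0.4 to 0.85 m from the base axis. Payload 4.5 kg.
Tool frame: the origin (TCP) lies midway between the tips of the shut fingers; the grasp point (between the pads) lies 19 mm behind it; z points along the fingers, y is the direction in which the jaws open and shut (so a half turn about z gives the same grasp; the last joint's range is limited). The gripper opens to 85 mm and grips with 20 to 120 N. Pads are 22 mm wide; open, the fingers measure 114 mm over their backs; the gripper's body (76 mm by 85 mm) begins 54 mm behind the grasp point. The pads swing forward as they close: fully open they stand 13 mm farther back than shut.
Start: joints at [1.155, 0.689, -0.195, 1.565, 0.157, 0.902, -0.215], TCP at [0.272, -0.563, 0.231] pointing down, gripper open.
Joint ranges: [-3.01, 3.01], [-0.46, 2.08], [-1.47, 1.51], [0.13, 2.56], [-1, 4.14], [0.04, 2.09], [-2.66, 2.66]. Speed limits (rad/s): [2.57, 2.57, 3.14, 3.14, 3.14, 3.14, 3.14].

## Interface

Orientations are given as a rotation vector (axis times angle).
In Python, from bench import env gives the robot as it stands.
- The arm moves only by the shell command python3 -m inch 'ROWS' [FORCE]. ROWS is text: rows parted by semicolons, each of 5 numbers parted by spaces: the shift along the tool's x, y, z in mm, then the turn about the tool's z in rad, then the opening, from 0 (shut) to 1 (fully open). A call has 1 to 20 rows; each row shifts and turns the pose as measured when the row begins, along the tool's axes as they then stand; what a row does not reach is not made up. A row lasts 1/10 s, in which the tool goes at most 50 mm and 8.59 degrees, less where a joint would pass 70% of its speed; a pose out of reach is approached as far as the arm can. A call with a gripper value outside its range is refused whole. The fingers move at their own pace and stop on an object; FORCE is the grip in N (left out, the last holds). Time passes only in rows, so rows that do not move let the fingers close. It gives the time, the measured TCP pose, the force and the opening at its end, in the units of the state.
- env.observe(): the state, without advancing time (a new reading comes with each control period).
- env.read_camera(name): name is "side" or "top"; returns a dict with "img" (384x512x3 uint8, red, green, blue), "z_map" (384x512 float32, m along the optical axis (not along the pixel's ray), 0 where there is no reading), "fx", "fy", "cx", "cy" (pixels), "extrinsics" (4x4, takes a point from world to camera coordinates). Camera axes: x right, y down, z forward; pixel columns grow to the right and rows downward; lengths in m; the calibration is good to about 2 mm. A picture is of the moment at which its call begins.
- env.hand_in(): hands the job in, once; it reports no verdict.
The state is a dict: "time": time; "joint_pos": joint angles; "dq": joint speeds; "effort": joint torques, N m; "tcp_pos": TCP position; "tcp_rot": TCP orientation; "ft_force": force on the tool from outside, world axes, zero at the start; "wrist_torque": the same for the moment, N m; "opening": finger opening in m.
Only numpy, scipy, OpenCV 4.12 (cv2) and the standard library are available. Lean on these libraries where they do the work, as an engineer would, in place of code of your own. Each camera call takes 0.05 s, during which the arm holds its last target. There are 200 camera calls.

## Working session

There is one attempt and no reset: what is moved stays moved. The work goes in short steps, Python scripts to look and compute and a shell command to move; the robot and the scene stay as the last step left them, time stands still between calls to the robot, and variables do not carry over. Pictures are saved under pics/ and viewed, about 8 in all and at most 12, crops included, and the job is handed in when it is done.

```bash
mkdir -p pics; ls; cat > h.py <<'E'
import numpy as np, cv2
from bench import env
def snap(n,f,crop=None,s=1):
    c=env.read_camera(n); np.savez('pics/'+f+'.npz',**c)
    im=c["img"][:,:,::-1]
    if crop: im=im[crop[1]:crop[3],crop[0]:crop[2]]
    cv2.imwrite(f'pics/{f}.png',cv2.resize(im,None,fx=s,fy=s,interpolation=cv2.INTER_CUBIC)); return c
def world(c,u,v,z=None):
    """world point from depth, or from the plane world z"""
    E=c["extrinsics"]; R,t=E[:3,:3],E[:3,3]
    d=np.array([(u-c["cx"])/c["fx"],(v-c["cy"])/c["fy"],1.])
    if z is None: return R.T@(d*c["z_map"][v,u]-t)
    o=-R.T@t; r=R.T@d; return o+r*(z-o[2])/r[2]
def proj(c,p):
    E=c["extrinsics"]; q=E[:3,:3]@np.array(p)+E[:3,3]
    return c["fx"]*q[0]/q[2]+c["cx"],c["fy"]*q[1]/q[2]+c["cy"]
E
python3 - <<'E'
from h import *
a=snap('top','t0',s=1.5);b=snap('side','s0',s=1.5)
for c in(a,b): print(c['fx'],c['cx'],c['cy'],np.round(c['extrinsics'],3).tolist())
print(env.observe())
E
```

```text
pics
439.67951767957305 257.0221071166713 192.07402469766035 [[-0.009, -1.0, -0.01, 0.055], [-0.995, 0.01, -0.097, 0.517], [0.097, 0.01, -0.995, 1.391], [0.0, 0.0, 0.0, 1.0]]
489.0967690013961 259.5334974655237 194.95011469694603 [[-1.0, -0.03, -0.007, 0.508], [-0.012, 0.587, -0.81, 0.043], [0.028, -0.809, -0.587, 1.525], [0.0, 0.0, 0.0, 1.0]]
{'time': 0.1, 'joint_pos': array([ 1.15477368,  0.689918  , -0.19454766,  1.56627148,  0.15731297,
        0.90250444, -0.21513044]), 'dq': array([ 1.74026005e-04, -9.41630491e-04,  1.59146282e-03, -2.02123122e-03,
       -4.57038238e-04,  2.78908917e-05, -1.68743437e-03]), 'effort': array([-2.80005508e-03, -5.40603590e+01, -1.27102498e+00, -1.58986688e+01,
        9.45221371e-03,  4.40657997e-03, -1.02757159e-05]), 'tcp_pos': array([ 0.27146104, -0.56229986,  0.2305454 ]), 'tcp_rot': array([-3.06084793e+00, -7.00394420e-01,  7.76091116e-04]), 'ft_force': array([ 0.58380048,  0.08496676, -0.42583669]), 'wrist_torque': array([0.05049978, 0.0494526 , 0.02388034]), 'opening': 0.0856340181704013}
```

View pics/t0.png

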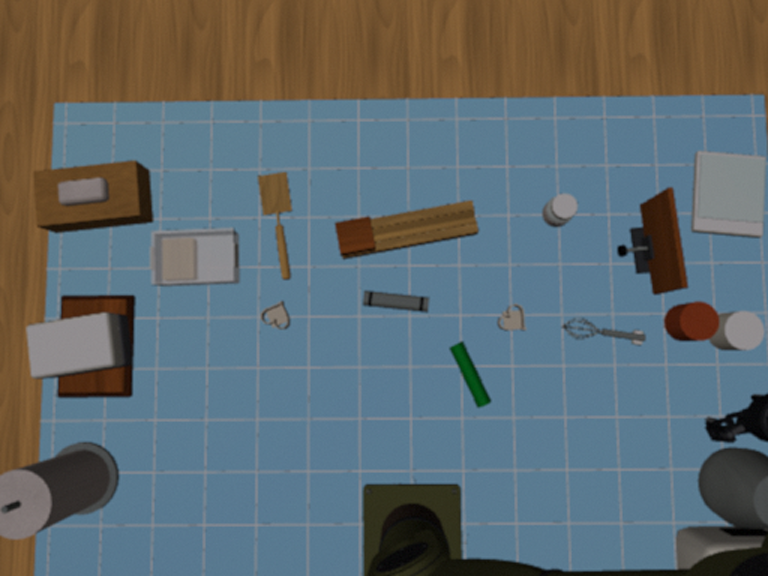

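View pics/s0.png

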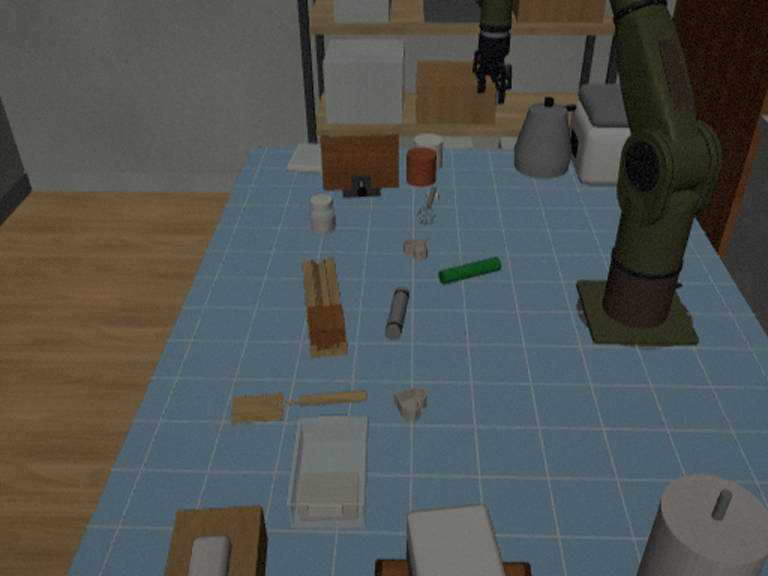

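The top view shows the dock (hood at left, 355,237; open end at right, 477,215), the pin at (364..428, 300) below it, and the green decoy at (470,375). I'll take a close crop next.

```bash
python3 - <<'E'
from h import *
c=snap('top','t1',(215,125,325,215),7)
E
```

```text
(no output)
```

View pics/t1.png

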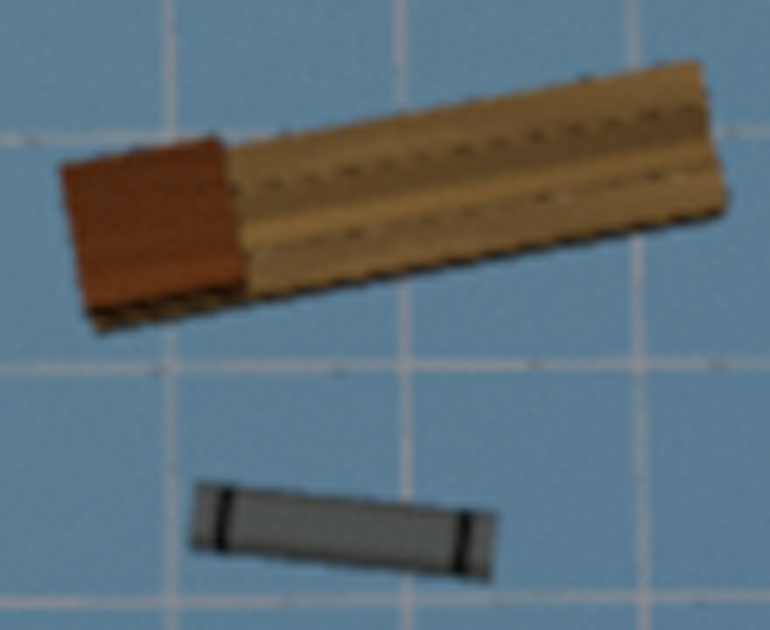

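The crop shows the dock's open end corners at (700,62) and (725,207), hood roof corners at (62,165), (218,138), (245,287), (90,310), and the pin's end centres at (194,516) and (494,545).

```bash
python3 - <<'E'
from h import *
c=dict(np.load('pics/t1.npz'))
P=lambda x,y,z:world(c,215+(x+.5)/7-.5,125+(y+.5)/7-.5,z)
r4=lambda v:np.round(v,4)
e=[P(700,62,.031),P(725,207,.031)]
h=[P(*q,.069) for q in[(62,165),(218,138),(245,287),(90,310)]]
print('open end',r4(e),np.linalg.norm(e[0]-e[1]))
print('hood',r4(h),np.linalg.norm(h[0]-h[1]),np.linalg.norm(h[0]-h[3]),np.linalg.norm(h[1]-h[2]))
a=(e[0]+e[1])/2;b=(h[0]+h[3])/2;m=(h[1]+h[2])/2
d=(b-a)[:2];L=np.linalg.norm(d);d/=L
print('len',L,'yaw',np.degrees(np.arctan2(d[1],d[0])),'mid',r4((a+b)/2),'mouth',r4(m), 'groove line pts',r4(P(707,152,.018)),r4(P(240,225,.018)))
p=[P(194,516,.016),P(494,545,.016)];v=(p[0]-p[1])
print('pin',r4((p[0]+p[1])/2),np.linalg.norm(v),np.degrees(np.arctan2(v[1],v[0])))
# depth checks
for x,y in[(344,530),(150,225),(500,115),(500,300)]:
  print(r4(world(c,215+x//7,125+y//7)))
o=env.observe()
from scipy.spatial.transform import Rotation as R
print(r4(R.from_rotvec(o['tcp_rot']).as_matrix()))
# depth-based top band & groove fit: points with z .025-.035
E
```

```text
open end [[ 0.7063 -0.1386  0.031 ]
 [ 0.6381 -0.1486  0.031 ]] 0.06894700300344159
hood [[0.6534 0.1542 0.069 ]
 [0.665  0.0838 0.069 ]
 [0.5971 0.0721 0.069 ]
 [0.5873 0.1417 0.069 ]] 0.07132062229531015 0.06726579198828371 0.06897999313813599
len 0.2961124036105417 yaw 100.08151545836019 mid [0.6463 0.0022 0.05  ] mouth [0.6311 0.078  0.069 ] groove line pts [ 0.6666 -0.1425  0.018 ] [0.6344 0.0756 0.018 ]
pin [0.4913 0.0286 0.016 ] 0.13927181419748008 83.92644719766243
[0.4915 0.0277 0.0276]
[0.6254 0.1148 0.0653]
[ 0.682  -0.0454  0.0329]
[ 0.6012 -0.0458  0.0053]
[[ 9.005e-01  4.348e-01 -6.000e-04]
 [ 4.348e-01 -9.005e-01  1.200e-03]
 [-1.000e-04 -1.300e-03 -1.000e+00]]
```

```bash
python3 - <<'E'
from h import *
from scipy.spatial.transform import Rotation as R
def pts(f):
    c=dict(np.load(f)); v,u=np.mgrid[:384,:512]; d=c['z_map']; E=c['extrinsics']
    P=np.stack([(u-c['cx'])/c['fx']*d,(v-c['cy'])/c['fy']*d,d],-1).reshape(-1,3)
    return ((P-E[:3,3])@E[:3,:3])[d.ravel()>0]
for f in['pics/t1.npz','pics/s0.npz']:
    P=pts(f)
    B=P[(P[:,0]>.56)&(P[:,0]<.74)&(abs(P[:,1])<.19)]
    for n,lo,hi in[('blk',.02,.1),('hood',.058,.1)]:
        Q=B[(B[:,2]>lo)&(B[:,2]<hi)]
        print(f,n,len(Q),cv2.minAreaRect((Q[:,:2]*1000).astype(np.float32)),np.median(Q[:,2]))
    Q=P[(abs(P[:,0]-.491)<.04)&(abs(P[:,1]-.029)<.1)&(P[:,2]>.012)&(P[:,2]<.06)]
    print('pin',len(Q),cv2.minAreaRect((Q[:,:2]*1000).astype(np.float32)),Q[:,2].max())
E
python3 -m inch '35 -33 0 0 1;35 -33 0 0 1;35 -33 0 0 1;35 -33 0 0 1;35 -33 0 0 1;35 -33 0 0 1;35 -33 0 0 1;35 -33 0 0 1;35 -33 0 0 1;35 -33 0 0 1;35 -33 0 0 1;35 -33 0 0 1;0 0 0 -0.15 1;0 0 0 -0.15 1;0 0 0 -0.15 1;0 0 0 -0.15 1;0 0 0 -0.15 1;0 0 0 -0.15 1;0 0 0 -0.12 1' 40
```

```text
pics/t1.npz blk 2000 ((645.6522827148438, 1.4542694091796875), (73.79742431640625, 300.2905578613281), 10.25730037689209) 0.031203583338810542
pics/t1.npz hood 517 ((626.1869506835938, 112.46669006347656), (69.0891342163086, 74.8775863647461), 10.133112907409668) 0.06832782590433958
pin 430 ((489.29205322265625, 27.77362823486328), (140.26072692871094, 31.681459426879883), 83.45466613769531) 0.03841582811051732
pics/s0.npz blk 1377 ((647.3741455078125, 4.5123443603515625), (71.84002685546875, 310.4690856933594), 10.114215850830078) 0.03414883502254459
pics/s0.npz hood 450 ((627.8514404296875, 113.72921752929688), (67.70250701904297, 81.59062957763672), 10.847893714904785) 0.06948437679698521
pin 336 ((491.443603515625, 27.314945220947266), (150.18392944335938, 32.00139617919922), 83.44979095458984) 0.03723070550829041
time: 2.05
tcp_pos: [0.4868, 0.0013, 0.2258]
tcp_rot: [-2.337, -2.099, -0.001]
ft_force: [-0.1, -0.3, -0.3]
opening: 0.0852
```

```bash
python3 -m inch '14 0 20 0 1;13 1 40 0 1;0 0 45 0 1;0 0 40 0 1;0 0 15 0 1;0 0 0 0 1;0 0 0 0 1'
```

```text
time: 2.75
tcp_pos: [0.4945, 0.0295, 0.0612]
tcp_rot: [2.335, 2.1, 0.01]
ft_force: [0.6, -0.1, -0.1]
opening: 0.0854
```

```bash
python3 -m inch '-1 -4 15 0 1;0 0 15 0 1;0 0 12 0 1;0 0 6 0 1;0 0 2 0 1;0 0 0 0 1'; python3 - <<'E'
from h import *
snap('side','s1',(215,140,315,260),5)
E
```

```text
time: 3.35
tcp_pos: [0.4967, 0.0296, 0.0165]
tcp_rot: [2.333, 2.092, 0.03]
ft_force: [0.3, 0.4, 0.9]
opening: 0.0853
```

View pics/s1.png

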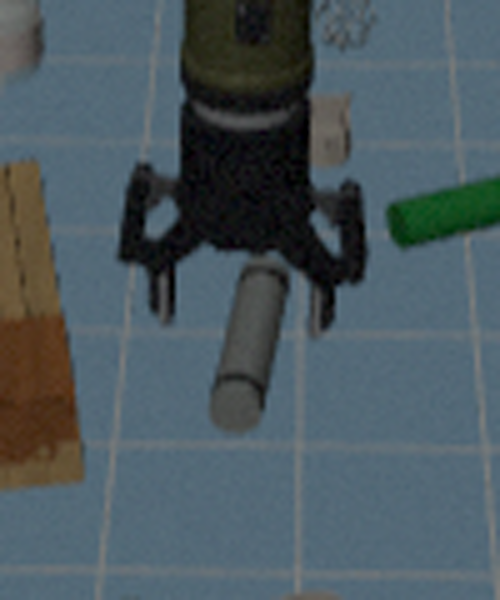

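The picture shows the pin between the open fingers (tips at 163,320 and 320,330; pin axis from 265,270 to 237,405), nothing touching. I'll lower a bit more and then close.

```bash
python3 -m inch '0 -5 4 0 1;0 -3 4 0 1;0 -1 2 0 1;0 0 0 0 1'
```

```text
time: 3.8
tcp_pos: [0.4879, 0.0307, 0.007]
tcp_rot: [2.333, 2.091, 0.033]
ft_force: [0.2, -0.0, -0.2]
opening: 0.0852
```

```bash
python3 -m inch '-1 2 0 0 0.6;0 0 0 0 0.4;0 0 0 0 0.3;0 0 0 0 0.2;0 0 0 0 0.2;0 0 0 0 0.2;0 0 0 0 0.2' 40
```

```text
time: 4.5
tcp_pos: [0.4902, 0.0295, 0.0073]
tcp_rot: [2.333, 2.091, 0.034]
ft_force: [-0.3, 0.3, 0.3]
opening: 0.0306
```

```bash
python3 -m inch '0 0 -10 0 0.2;0 0 -30 0 0.2;0 0 -35 0 0.2;0 0 -20 -0.1 0.2;0 0 0 -0.1 0.2;0 0 0 -0.09 0.2;0 0 0 0 0.2'
```

```text
time: 5.2
tcp_pos: [0.4863, 0.0271, 0.1085]
tcp_rot: [1.99, 2.413, 0.024]
ft_force: [0.4, -0.5, -2.4]
opening: 0.0306
```

```bash
python3 -m inch '-12 20 0 0.015 0.2;-22 40 0 0 0.2;-22 40 0 0 0.2;-18 33 0 0 0.2;-9 17 0 0 0.2;0 0 0 0 0.2;0 0 0 0 0.2'; python3 - <<'E'
from h import *
o=env.observe();print(o)
c=snap('top','t2',(215,125,325,215),7)
snap('side','s2',(170,120,290,250),4)
E
```

```text
time: 5.9
tcp_pos: [0.6468, -0.0324, 0.1096]
tcp_rot: [2.03, 2.391, 0.008]
ft_force: [-0.9, -0.4, -2.9]
opening: 0.0304
{'time': 5.9, 'joint_pos': array([ 0.2315886 ,  0.90146351, -0.47952245,  1.58870013,  0.54058836,
        0.77903654, -0.31821215]), 'dq': array([ 0.002391  ,  0.01027421,  0.0081658 , -0.01581695, -0.00445106,
        0.001866  , -0.00568485]), 'effort': array([ 6.82003275e-01, -6.03114295e+01, -6.04541704e+00, -1.39223367e+01,
        1.23935658e-01, -1.14849075e-01,  2.89147301e-02]), 'tcp_pos': array([ 0.6468378 , -0.03238856,  0.1095623 ]), 'tcp_rot': array([2.029822  , 2.39122084, 0.00835141]), 'ft_force': array([-0.9300454 , -0.39177136, -2.85656596]), 'wrist_torque': array([ 0.03625387,  0.02372148, -0.00760756]), 'opening': 0.030353566078056997}
```

View pics/s2.png

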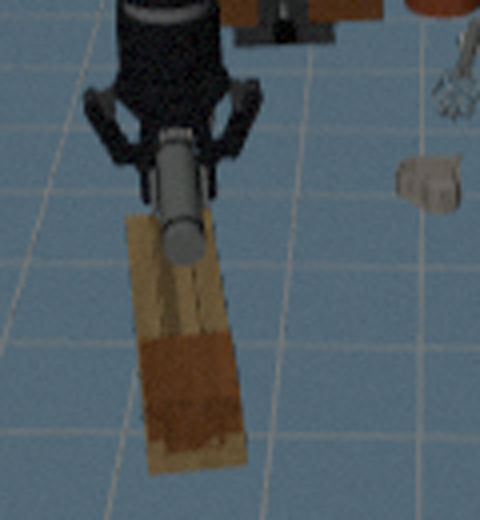

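The side picture shows the pin held at mid-length over the open groove, its near end (185,245) well short of the hood (from row 335), and parallel to the groove. I'll correct 5 mm sideways and lower it.

```bash
python3 -m inch '0 5 10 -0.012 0.2;0 0 20 0 0.2;0 0 16 0 0.2;0 0 8 0 0.2;0 0 2 0 0.2;0 0 0 0 0.2'; cat > rel.py <<'E'
import sys
from h import *
def pts(c,box=(0,0,512,384)):
    v,u=np.mgrid[:384,:512]; d=c['z_map']; E=c['extrinsics']
    P=np.stack([(u-c['cx'])/c['fx']*d,(v-c['cy'])/c['fy']*d,d],-1).reshape(-1,3)
    return ((P-E[:3,3])@E[:3,:3])[d.ravel()>0]
o=np.array([.646,.002]);a=np.radians(100.1);X=np.array([np.cos(a),np.sin(a)]);Y=np.array([-X[1],X[0]])
dock=lambda p:np.array([(p[:2]-o)@X,(p[:2]-o)@Y])*1000
s=env.observe();r=s['tcp_rot'];print('t',s['time'],'tcp dock mm',dock(s['tcp_pos']).round(1),'z',round(s['tcp_pos'][2]*1e3,1),'yaw-dock deg',round((np.degrees(2*np.arctan2(r[1],r[0]))-100.1+180)%360-180,2),'F dock',round(s['ft_force'][:2]@X,2),round(s['ft_force'][:2]@Y,2),round(s['ft_force'][2],2))
if __name__=='__main__' and len(sys.argv)>1:
    for n in('top','side'):
        P=pts(env.read_camera(n)); D=np.c_[(P[:,:2]-o)@X,(P[:,:2]-o)@Y,P[:,2]]*1000
        for lo in range(-140,75,10):
            q=D[(abs(D[:,0]-lo-5)<5)&(abs(D[:,1])<30)&(D[:,2]>38)&(D[:,2]<78)]
            if len(q)>3: print(n,lo+5,len(q),'y',q[:,1].min().round(1),q[:,1].max().round(1),'mean',q[:,1].mean().round(1),'ztop',np.percentile(q[:,2],90).round(1))
E
python3 rel.py 1
```

```text
time: 6.6
tcp_pos: [0.6485, -0.0279, 0.0501]
tcp_rot: [2.007, 2.415, 0.004]
ft_force: [-0.2, 0.4, -2.5]
opening: 0.0306
t 6.6 tcp dock mm [-29.9   2.8] z 50.1 yaw-dock deg 0.43 F dock 0.39 0.15 -2.54
top -15 10 y 12.1 20.3 mean 16.5 ztop 69.7
top -5 20 y -6.3 19.3 mean 10.7 ztop 76.0
top 5 31 y -7.9 20.5 mean 7.5 ztop 75.9
top 15 33 y -26.3 21.4 mean 5.4 ztop 75.9
top 25 30 y -10.0 20.6 mean 6.7 ztop 74.3
top 35 30 y -9.4 20.4 mean 7.0 ztop 74.9
top 75 29 y -28.1 27.6 mean -0.3 ztop 72.6
side -105 4 y -4.0 15.3 mean 5.8 ztop 74.8
side -95 15 y -7.9 17.6 mean 4.0 ztop 76.6
side -85 10 y -8.3 17.0 mean 4.3 ztop 76.1
side -75 16 y -9.0 16.2 mean 4.1 ztop 77.4
side -65 16 y -9.7 18.1 mean 2.4 ztop 76.4
side -55 17 y -22.3 17.8 mean 2.5 ztop 76.6
side -45 19 y -11.4 16.8 mean 0.7 ztop 75.8
side -35 14 y -24.8 25.4 mean 1.4 ztop 74.9
side -25 56 y -25.1 28.8 mean 0.4 ztop 76.1
side -15 20 y -16.4 20.9 mean 1.1 ztop 75.4
side -5 16 y -10.5 17.4 mean 4.2 ztop 77.2
side 5 20 y -11.2 16.4 mean 2.5 ztop 76.1
side 15 17 y -11.8 15.4 mean 0.9 ztop 76.6
side 25 24 y -13.4 17.8 mean 0.9 ztop 75.3
side 35 69 y -11.2 17.0 mean 2.1 ztop 72.9
side 45 17 y -8.2 16.3 mean 4.6 ztop 72.6
side 75 17 y -27.6 28.5 mean 2.8 ztop 71.3
```

```bash
python3 -m inch '0 4 3 -0.0 0.2;0 2 3 0.007 0.2;0 0 2 0 0.2;0 0 2 0 0.2;0 0 0 0 0.2'; python3 rel.py; python3 - <<'E'
from h import *
snap('side','s3',(190,150,250,230),7)
E
```

```text
time: 7.2
tcp_pos: [0.6572, -0.0269, 0.042]
tcp_rot: [2.015, 2.403, 0.009]
ft_force: [-0.1, -0.0, -2.1]
opening: 0.0304
t 7.2 tcp dock mm [-30.4  -6. ] z 42.0 yaw-dock deg -0.06 F dock 0.01 0.06 -2.05
```

View pics/s3.png

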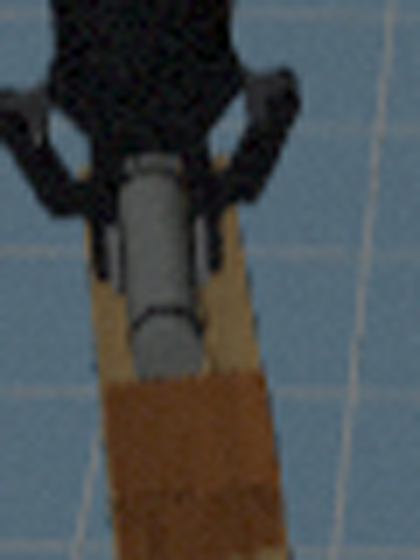

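The picture shows the pin (axis about column 168) some 12–15 px left of the block's middle line (about 183), roughly 4–5 mm. The last shift overshot, so I'll go back about 4 mm.

```bash
python3 -m inch '0 -3 1 0 0.2;0 0 0 0 0.2;0 0 0 0 0.2';python3 rel.py 1 | grep -v -- '-[1-9]5 '
```

```text
time: 7.55
tcp_pos: [0.6539, -0.0275, 0.0411]
tcp_rot: [2.015, 2.403, 0.009]
ft_force: [0.3, -0.1, -3.0]
opening: 0.0302
t 7.55 tcp dock mm [-30.4  -2.6] z 41.1 yaw-dock deg -0.06 F dock -0.11 -0.24 -2.96
top -5 26 y -14.6 19.2 mean 4.1 ztop 64.3
top 5 30 y -17.3 14.0 mean 1.0 ztop 67.2
top 15 32 y -16.1 14.7 mean 0.7 ztop 67.2
top 25 33 y -17.4 15.5 mean 0.7 ztop 67.2
top 35 28 y -18.3 14.9 mean 0.1 ztop 66.4
top 75 29 y -27.3 27.8 mean 0.8 ztop 73.5
side -5 20 y -18.0 10.8 mean -3.7 ztop 66.8
side 5 21 y -18.9 12.4 mean -4.5 ztop 67.8
side 15 18 y -16.0 11.9 mean -3.4 ztop 67.1
side 25 20 y -16.4 11.1 mean -2.7 ztop 67.3
side 35 62 y -17.7 12.7 mean -3.4 ztop 65.3
side 45 9 y -12.1 9.5 mean -3.0 ztop 64.2
side 75 16 y -27.6 25.6 mean -1.4 ztop 71.5
```

```bash
python3 -m inch '0 -1 2 0 0.2;0 0 2 0 0.2;0 0 2 0 0.2;0 0 1 0 0.2;0 0 0 0 0.2';python3 rel.py
```

```text
time: 8.15
tcp_pos: [0.6529, -0.0277, 0.0334]
tcp_rot: [2.015, 2.403, 0.009]
ft_force: [0.1, 0.2, -2.3]
opening: 0.0305
t 8.15 tcp dock mm [-30.4  -1.6] z 33.4 yaw-dock deg -0.06 F dock 0.22 -0.16 -2.27
```

```bash
python3 -m inch '0 0 1 0 0.2;0 0 1 0 0.2;0 0 0 0 0.2';python3 rel.py; python3 -m inch '0 0 1 0 0.2;0 0 1 0 0.2';python3 rel.py
```

```text
time: 8.45
tcp_pos: [0.6529, -0.0277, 0.0324]
tcp_rot: [2.015, 2.403, 0.009]
ft_force: [-0.8, 0.5, -1.9]
opening: 0.0306
t 8.45 tcp dock mm [-30.5  -1.6] z 32.4 yaw-dock deg -0.06 F dock 0.61 0.68 -1.86
time: 8.65
tcp_pos: [0.6529, -0.0278, 0.0321]
tcp_rot: [2.014, 2.403, 0.008]
ft_force: [-4.2, -1.0, 9.2]
opening: 0.0305
t 8.65 tcp dock mm [-30.5  -1.6] z 32.1 yaw-dock deg -0.06 F dock -0.19 4.34 9.24
```

```bash
python3 -m inch '0 -1 0 0 0.2;0 0 0 0 0.2';python3 rel.py; python3 -m inch '0 0 0.7 0 0.2;0 0 0 0 0.2';python3 rel.py
```

```text
time: 8.85
tcp_pos: [0.6525, -0.0278, 0.0324]
tcp_rot: [2.014, 2.402, 0.01]
ft_force: [-0.2, 0.4, -1.8]
opening: 0.0301
t 8.85 tcp dock mm [-30.5  -1.2] z 32.4 yaw-dock deg -0.06 F dock 0.45 0.09 -1.79
time: 9.05
tcp_pos: [0.6528, -0.0278, 0.032]
tcp_rot: [2.013, 2.402, 0.01]
ft_force: [-1.8, -0.3, 1.2]
opening: 0.0307
t 9.05 tcp dock mm [-30.5  -1.4] z 32.0 yaw-dock deg -0.02 F dock 0.04 1.78 1.2
```

```bash
python3 -m inch '0 -0.7 0.3 0 0.2;0 0 0 0 0.2'; python3 rel.py 1|grep -v ' -[2-9]5\|-1'; python3 -m inch '0 0 0 0 0.4;0 0 0 0 0.5;0 0 0 0 0.6;0 0 0 0 0.7;0 0 0 0 0.7'; python3 rel.py
```

```text
time: 9.25
tcp_pos: [0.6527, -0.0278, 0.032]
tcp_rot: [2.012, 2.401, 0.012]
ft_force: [-0.3, -0.8, 0.8]
opening: 0.0307
top 5 32 y -26.5 15.8 mean 1.3 ztop 57.3
top 75 30 y -28.4 27.9 mean 0.1 ztop 70.4
side 75 17 y -24.7 28.5 mean 4.0 ztop 70.8
time: 9.85
tcp_pos: [0.6531, -0.0276, 0.0315]
tcp_rot: [2.013, 2.401, 0.013]
ft_force: [0.5, -1.3, -0.7]
opening: 0.0595
t 9.85 tcp dock mm [-30.4  -1.8] z 31.5 yaw-dock deg -0.07 F dock -1.41 -0.29 -0.71
```

```bash
python3 -m inch '0 0 -10 0 0.7;0 0 -20 0 0.7;0 0 -25 0 0.7;-20 0 -5 0 0.7;-35 0 0 0 0.3;-30 0 0 0 0;-13 0 0 0 0;0 0 0 0 0;0 0 0 0 0;0 0 0 0 0'; python3 rel.py; python3 - <<'E'
from h import *
snap('side','s4',(190,140,250,240),6)
E
```

```text
time: 10.85
tcp_pos: [0.6712, -0.1209, 0.0997]
tcp_rot: [2.006, 2.407, 0.023]
ft_force: [0.9, 0.1, -0.2]
opening: -0.0005
t 10.85 tcp dock mm [-125.4   -3.3] z 99.7 yaw-dock deg 0.29 F dock -0.11 -0.94 -0.15
```

View pics/s4.png

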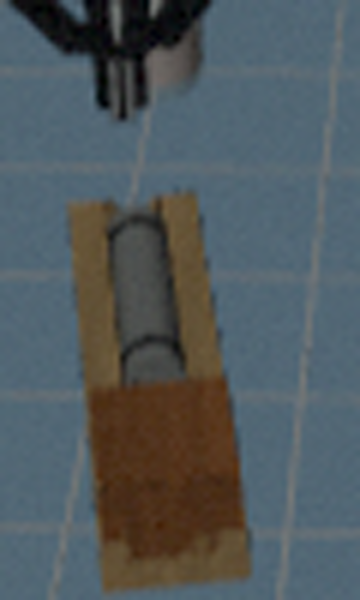

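The picture shows the pin seated centrally in the groove (110–185 at rows 215–380) with the shut gripper raised behind it. I'll lower behind its tail.

```bash
python3 -m inch '0 -2 15 0.005 0;0 0 20 0 0;0 0 14 0 0;0 0 7 0 0;0 0 2 0 0;0 0 0 0 0';python3 rel.py
```

```text
time: 11.5
tcp_pos: [0.6687, -0.1133, 0.0364]
tcp_rot: [2.005, 2.414, 0.025]
ft_force: [0.2, -0.6, 0.5]
opening: 0.0001
t 11.5 tcp dock mm [-117.5   -2.1] z 36.4 yaw-dock deg 0.46 F dock -0.61 -0.11 0.51
```

```bash
python3 -m inch '2 0 -0.5 0 0;2 0 -0.5 0 0;1 0 0 0 0;1 0 0 0 0;1 0 0 0 0';python3 rel.py;python3 -m inch '1 0 0 0 0;1 0 0 0 0;1 0 0 0 0;1 0 0 0 0';python3 rel.py
```

```text
time: 12.0
tcp_pos: [0.6689, -0.1065, 0.0399]
tcp_rot: [2.004, 2.41, 0.028]
ft_force: [-0.1, -1.1, -1.8]
opening: -0.0
t 12.0 tcp dock mm [-110.8   -3.6] z 39.9 yaw-dock deg 0.41 F dock -1.06 0.29 -1.76
time: 12.4
tcp_pos: [0.6686, -0.1052, 0.04]
tcp_rot: [2.004, 2.406, 0.024]
ft_force: [1.0, -1.5, -0.3]
opening: -0.0001
t 12.4 tcp dock mm [-109.5   -3.4] z 40.0 yaw-dock deg 0.3 F dock -1.65 -0.74 -0.34
```

```bash
python3 -m inch '1.5 -0.3 0 0 0;1.5 0 0 0 0;1.5 0 0 0 0;1.5 0 0 0 0';python3 rel.py;python3 -m inch '2 0 0 0 0;2 0 0 0 0;2 0 0 0 0;2 0 0 0 0';python3 rel.py
```

```text
time: 12.8
tcp_pos: [0.6674, -0.0996, 0.0401]
tcp_rot: [2.005, 2.404, 0.024]
ft_force: [0.6, -1.5, 0.2]
opening: -0.0001
t 12.8 tcp dock mm [-103.8   -3.3] z 40.1 yaw-dock deg 0.27 F dock -1.61 -0.29 0.24
time: 13.2
tcp_pos: [0.6658, -0.0909, 0.0401]
tcp_rot: [2.004, 2.405, 0.024]
ft_force: [0.1, -2.7, -1.1]
opening: 0.0002
t 13.2 tcp dock mm [-94.9  -3.2] z 40.1 yaw-dock deg 0.28 F dock -2.69 0.33 -1.12
```

```bash
echo "
x,f=dock(s['tcp_pos'])[0],s['ft_force'][:2]@X
if f<-4: sys.exit(1)" >> rel.py
python3 -m inch '2 0 0 0 0;2 0 0 0 0;2 0 0 0 0;2 0 0 0 0'>/dev/null;python3 rel.py&&python3 -m inch '2 0 0 0 0;2 0 0 0 0;2 0 0 0 0;1.5 0 0 0 0' >/dev/null;python3 rel.py&&python3 -m inch '1 0 0 0 0;1 0 0 0 0;1 0 0 0 0;1 0 0 0 0'>/dev/null;python3 rel.py&&python3 -m inch '1 0 0 0 0;1 0 0 0 0;1 0 0 0 0;1 0 0 0 0'>/dev/null;python3 rel.py
```

```text
t 13.6 tcp dock mm [-86.1  -3.2] z 40.1 yaw-dock deg 0.28 F dock -1.45 -0.26 -0.41
t 14.0 tcp dock mm [-77.8  -3.2] z 40.2 yaw-dock deg 0.29 F dock -2.38 0.23 -0.84
t 14.4 tcp dock mm [-73.5  -3.1] z 40.1 yaw-dock deg 0.29 F dock -1.89 -0.02 0.11
t 14.8 tcp dock mm [-69.3  -3.1] z 40.2 yaw-dock deg 0.27 F dock -1.8 -0.15 -1.08
```

```bash
A() { python3 rel.py; }
python3 -m inch '1 0 0 0 0;1 0 0 0 0;1 0 0 0 0'>/dev/null;A&&python3 -m inch '1 0 0 0 0;1 0 0 0 0;1 0 0 0 0'>/dev/null;A&&python3 -m inch '1 0 0 0 0;1 0 0 0 0;1 0 0 0 0'>/dev/null;A&&python3 -m inch '1 0 0 0 0;1 0 0 0 0;1 0 0 0 0'>/dev/null;A&&python3 -m inch '1 0 0 0 0;1 0 0 0 0;1 0 0 0 0'>/dev/null;A
```

```text
t 15.1 tcp dock mm [-66.   -3.1] z 40.2 yaw-dock deg 0.27 F dock -1.48 -0.55 -1.27
t 15.4 tcp dock mm [-62.7  -3.1] z 40.2 yaw-dock deg 0.27 F dock -1.99 -0.36 -0.34
t 15.7 tcp dock mm [-59.5  -3.1] z 40.2 yaw-dock deg 0.27 F dock -1.14 -1.65 -0.29
t 16.0 tcp dock mm [-56.3  -3.1] z 40.2 yaw-dock deg 0.27 F dock -1.52 -0.86 -0.12
t 16.3 tcp dock mm [-53.7  -3. ] z 40.2 yaw-dock deg 0.25 F dock -1.68 -1.16 -1.3
```

```bash
A() { python3 rel.py; }
python3 -m inch '1 0 0 0 0;1 0 0 0 0;1 0 0 0 0'>/dev/null;A&&python3 -m inch '1 0 0 0 0;1 0 0 0 0;1 0 0 0 0'>/dev/null;A&&python3 -m inch '1 0 0 0 0;1 0 0 0 0;1 0 0 0 0'>/dev/null;A&&python3 -m inch '1 0 0 0 0;1 0 0 0 0;1 0 0 0 0'>/dev/null;A
```

```text
t 16.6 tcp dock mm [-51.8  -3. ] z 40.3 yaw-dock deg 0.21 F dock -4.75 -0.04 -0.04
t 16.6 tcp dock mm [-51.8  -3. ] z 40.3 yaw-dock deg 0.21 F dock -4.75 -0.04 -0.04
t 16.6 tcp dock mm [-51.8  -3. ] z 40.3 yaw-dock deg 0.21 F dock -4.75 -0.04 -0.04
t 16.6 tcp dock mm [-51.8  -3. ] z 40.3 yaw-dock deg 0.21 F dock -4.75 -0.04 -0.04
```

```bash
python3 -m inch '1 0 0 0 0'>/dev/null;python3 rel.py; python3 -m inch '1 0 0 0 0'>/dev/null;python3 rel.py;python3 -m inch '1 0 0 0 0'>/dev/null;python3 rel.py
```

```text
t 16.7 tcp dock mm [-51.8  -3. ] z 40.3 yaw-dock deg 0.17 F dock -4.84 -0.18 -0.15
t 16.8 tcp dock mm [-51.8  -2.9] z 40.3 yaw-dock deg 0.13 F dock -4.92 -0.64 -0.38
t 16.9 tcp dock mm [-51.8  -3. ] z 40.3 yaw-dock deg 0.1 F dock -4.81 -1.1 -0.91
```

```bash
python3 -m inch '1.3 0 0 0 0;1.3 0 0 0 0;1.3 0 0 0 0'>/dev/null;python3 rel.py; python3 -m inch '1.3 0 0 0 0;1.3 0 0 0 0'>/dev/null;python3 rel.py
```

```text
t 17.2 tcp dock mm [-51.8  -2.9] z 40.4 yaw-dock deg -0.05 F dock -5.9 -0.74 -0.14
t 17.4 tcp dock mm [-51.8  -2.8] z 40.5 yaw-dock deg -0.15 F dock -5.55 -1.3 -0.14
```

It is solid: 5.5–5.9 N against about 1.8 N sliding, with no movement. I'll back off and check.

```bash
python3 -m inch '-1 0 0 0 0;-2 0 0 0 0;-5 0 0 0 0;-10 0 0 0 0;-10 0 -10 0 0;0 0 -30 0 0;0 0 -40 0 0;-30 -20 -20 0 0;-40 -20 0 0 0;-40 -20 0 0 0;0 0 0 0 0'; python3 rel.py 1|grep ' y '|cut -c1-80; python3 - <<'E'
from h import *
snap('top','t5',(195,105,355,225),4.8)
snap('side','s5',(190,140,250,240),6)
E
```

```text
time: 18.5
tcp_pos: [0.6207, -0.1974, 0.1484]
tcp_rot: [2.003, 2.395, 0.02]
ft_force: [0.3, -0.6, -0.4]
opening: 0.0001
top -45 10 y -12.4 15.4 mean 3.1 ztop 59.0
top -35 31 y -15.7 15.4 mean 1.1 ztop 56.3
top -25 32 y -14.2 16.3 mean 3.1 ztop 59.8
top -15 30 y -15.7 15.6 mean 1.8 ztop 56.7
top -5 33 y -14.1 16.8 mean 1.9 ztop 58.2
top 5 31 y -15.3 15.8 mean 2.7 ztop 56.7
top 15 32 y -14.1 16.3 mean 2.1 ztop 58.7
top 25 30 y -13.2 16.0 mean 2.7 ztop 58.4
top 35 32 y -14.5 15.9 mean 1.8 ztop 57.7
top 45 32 y -28.5 16.1 mean 1.7 ztop 57.8
top 55 30 y -14.9 15.9 mean 1.7 ztop 60.5
top 65 31 y -14.0 16.7 mean 2.4 ztop 56.9
top 75 45 y -29.4 28.2 mean -0.2 ztop 70.5
side -45 9 y -15.8 9.7 mean -5.9 ztop 58.0
side -35 18 y -16.5 12.6 mean -1.8 ztop 58.8
side -25 18 y -17.1 11.7 mean -4.0 ztop 59.4
side -15 24 y -17.7 13.7 mean -0.5 ztop 57.2
side -5 16 y -15.1 12.8 mean -2.7 ztop 58.7
side 5 17 y -15.6 12.2 mean -1.0 ztop 59.0
side 15 22 y -16.5 11.6 mean -2.7 ztop 57.6
side 25 18 y -17.1 13.8 mean -2.7 ztop 58.6
side 35 25 y -17.7 12.9 mean -2.0 ztop 57.8
side 45 17 y -15.2 12.0 mean -2.2 ztop 56.6
side 55 9 y -12.3 8.8 mean -3.8 ztop 58.0
side 75 19 y -27.6 28.3 mean 1.1 ztop 71.0
```

View pics/t5.png

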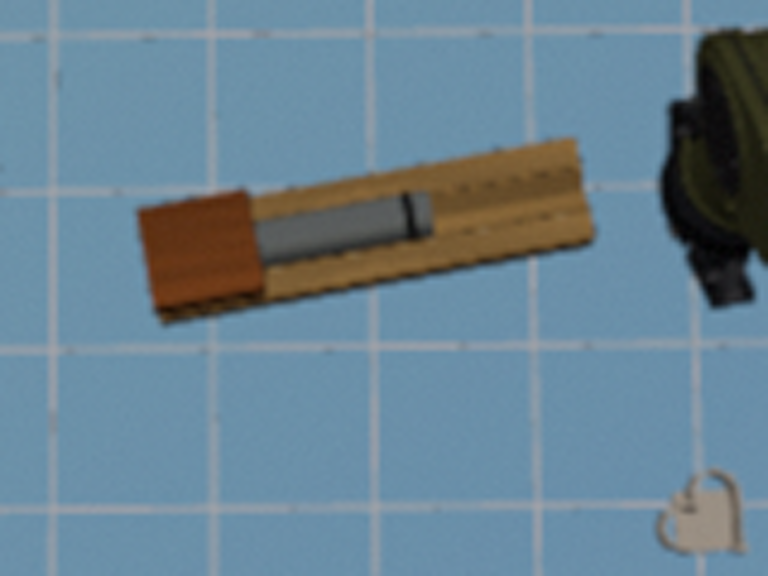

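View pics/s5.png

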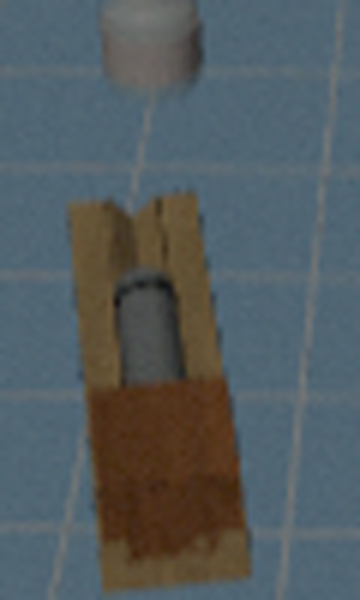

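Both views show the pin seated in the groove, its front under the hood and its tail at (432,212) in the top view, which puts its centre about 28 mm along the dock. The gripper is clear.

```bash
python3 -c "
from bench import env
print(env.hand_in())"
```

```text
the job is handed in; nothing more can be done
None
```

The roller is home against the stop inside the hood, and the job was handed in at about 18.5 s of the 72 s allowed.

- **Placing:** I gripped the steel roller at mid-length and lowered it into the open groove. Its front end was about 35 mm short of the hood when I let go. While seating it, it touched one side of the groove and read about 9 N vertical for a moment. I eased it sideways before letting go.
- **Sliding:** I pushed it from its tail with the shut fingers, at about 1–3 N, until it stalled.
- **Pressing home:** At the stop it did not move at 4.8 N, nor at 5.5–5.9 N held for about half a second. Force was read only at the end of each move, and no reading along the groove passed 5.9 N.

**Last checks:**
- The roller's centre is about 28–29 mm along the dock, inside the 14–54 mm range. The tail position in the images and the finger position at the stall agree on this.
- The roller's top measures about 57 mm above the tiles, which fits a roller lying in the groove.
- The gripper is clear of everything. The arm stayed well away from the other objects, though I did not measure their positions again at the end.
- The two cameras disagreed by 2–4 mm across the groove, within what their calibration explains. No check failed.

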